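Close the keeping box and press its label holder home behind the lip

TASK

Close the wooden box of dried sweets by lowering its lid all the way down. Then take the wide label holder out of the slotted wooden stand, push it down behind the metal lip of the pocket on the lid's front edge until it is fully home against the springy strip inside, and keep it pressed there: finish while you are still holding it home, without letting go. Leave the two narrow label holders and everything else on the table where they are.

Things in the scene. Friction and masses are not known exactly. Their poses are not given: they have to be found in the camera images.
- box: Open-topped light wooden box, 200 (its x) x 210 (its y) x 95 mm high, fixed to the table, holding sweets; its lid is hinged on its far (+x) upper edge. Origin: centre of its underside; its x axis points from its front (the side towards the robot, with the label pocket) to its hinge side.
- lid (a joint): Hinge angle of the lid (rad): 0 is closed, positive is open; it starts somewhat open (0.45 to 0.95) with its front edge raised. The hinge is stiff: the lid stays where it is left and a downward push of a few N near its front edge lowers it. Wooden panel 205 x 220 x 10 mm; on top two battens 8 mm high, 36-54 and 106-124 mm from the hinge.
- lid_hinge (a point): Point on the hinge axis, mid-width, 95 mm above the box's underside and level with the lid's underside. Its axes turn with the lid; y is the hinge axis, and the lid lies along its -x.
- lid_press (a point): Point on the lid's plain top surface, mid-width, 25 mm behind its front edge and 180 mm from the hinge (in lid axes 180 mm to -x and 10 mm up from lid_hinge): a good place to push the lid down. Its axes turn with the lid: z is the lid's outward normal.
- pocket_home (a point): Mid-width point of the label pocket's floor: where the centre of the wide holder's lower edge lies when fully home. The pocket is an aluminium channel on the lid's front edge (in lid axes 214 mm to -x, 35 mm below lid_hinge), upright and open at the top once the lid is closed. Its axes turn with the lid; lid closed: x from the lip to the lid, y along the pocket, z up.
- pocket_mouth (a point): Centre of the pocket's mouth, 46 mm above pocket_home. Inside, the pocket is 7.5 mm (x) by 64 mm (y), with plain walls 37 mm high; above them flared guides widen it to about 16 by 74 mm at this point (the guide on the lid side reaches 8 mm higher). The lid's top is 45 mm above the pocket floor.
- spring (a joint): Travel (m) of the springy steel strip in the pocket's floor: 0 when free (strip 8 mm above the floor), 0.008 when pressed flush with the floor. It pushes back with about 3.6 N at 0 rising to 8.4 N at 0.008, and lifts the holder again when the push ends.
- stand: Wooden stand fixed to the table, 46 (x) x 240 (y) x 35 mm high, with three slots in a row along its y (centres at y = -78, 0, +78 mm), each 8 mm wide (x), about 68 mm long (y), floor 8 mm above the table. Each slot holds one label holder upright; which is where varies. Origin: centre of its underside.
- tag: The wide label holder (40 g, white plastic): an upright plate 60 mm wide (its y), 5 mm thick (its x), with a grip bead along its top 12 mm thick (x), 60 mm wide and 24 mm high; 100 mm tall in all. A paper card on the -x face of the plate. Origin: centre of its lower edge; z up along the plate; the bead is from 76 to 100 mm above the origin.
- narrow_a: Narrow label holder, same section and height as the wide one but only 34 mm wide; stays in the stand. Origin: centre of its lower edge.
- narrow_b: Another narrow label holder, 34 mm wide, same as narrow_a; stays in the stand.
- bowl: Steel bowl, 110 mm across, 55 mm high; a bystander. Origin: centre of its underside.
- jar: Glass jar, 64 mm across, 100 mm high; a bystander. Origin: centre of its underside.
- tin: Tin with a paper label, 72 mm across, 75 mm high; a bystander. Origin: centre of its underside.
- brush: Brush about 160 mm long lying on the table; a bystander.
- mould: Dark wooden mould tray with compartments, 90 x 120 x 30 mm; a bystander. Origin: centre of its underside.
There are look-alikes about, which are no part of the job. What is shaped like the tag but green is not meant.

How it is judged:
On the way, in this order (a step that is already met when the one before it is completed fails the run):
1. the lid is fully closed, the wide label holder not yet at the pocket (value of joint lid below 0.03 rad and distance between tag and pocket_home above 0.08 m), for 0.2 s.
2. the wide label holder's lower edge is behind the lip, in the pocket (x of tag in the frame of pocket_home between -0.005 and 0.005 m and y of tag in the frame of pocket_home between -0.006 and 0.006 m and z of tag in the frame of pocket_home below 0.025 m), for 0.1 s.
At the end, for the whole second after the job is handed in: The lid is closed (within 0.03 rad). The wide label holder stands upright in the pocket, its lower edge within 2 mm of the pocket floor (so the springy strip is pressed at least 6 mm of its 8 mm), pressing on the pocket with more than 5 N, and the robot is still pressing on or gripping it (value of joint lid below 0.03 rad and x of tag in the frame of pocket_home between -0.004 and 0.004 m and y of tag in the frame of pocket_home between -0.005 and 0.005 m and z of tag in the frame of pocket_home between -0.003 and 0.002 m and angle between tag's own z axis and vertical below 0.12 rad and contact force between tag and box above 5 N and (contact force between tag and the fingers above 3 N or contact force between tag and the arm above 3 N)); the arm keeps its last pose, push and grip.
It fails at once if a narrow label holder or another bystander is moved by more than 50 mm (distance of any of narrow_a, narrow_b, bowl, jar, tin, brush, mould from where it was at the start of the episode above 0.05 m).
It also fails if it takes over 54 s, if anything falls off the work surface, if the arm or the gripper's body presses on something with over 40 N, if the wrist force passes 120 N, or if a joint passes its speed limit or range.

ROBOT

A 7-joint arm with a two-finger parallel gripper is mounted at the origin on the work surface. World frame = base frame: x ahead of the robot, y to its left, z up, the work surface at z = 0. Lengths are in m, angles in rad, forces in N, time in s.
With the tool pointing down it reaches from about 0.4 to 0.875 m from the base axis. Payload 4.4 kg.
Tool frame: the origin (TCP) lies midway between the tips of the shut fingers; the grasp point (between the pads) lies manip.pinch_z behind it (manip.pinch_z is the distance from the TCP to the grasp point, in m); z points along the fingers, y is the line along which they close (so a half turn about z gives the same grasp; the last joint's range is limited). The gripper opens to 85 mm and grips with 20 to 120 N. Pads are 22 mm wide; open, the fingers measure 114 mm over their backs; the gripper's body (76 mm by 85 mm) begins 54 mm behind the grasp point. The pads swing forward as they close: fully open they stand 13 mm farther back than shut.
Start: joints at [-1.22, 0.628, 0.038, 1.517, -0.027, 0.996, -0.02], TCP at [0.263, 0.594, 0.231] pointing down, gripper open.
Joint ranges: [-3.06, 3.06], [-0.37, 2.12], [-1.25, 1.32], [0.18, 2.47], [-1.1, 4.24], [0.23, 1.98], [-2.94, 2.94]. Speed limits (rad/s): [2.57, 2.57, 3.14, 3.14, 3.14, 3.14, 3.14].

INTERFACE

Orientations are given as a rotation vector (axis times angle).
In Python, from cell import manip gives the robot as it stands.
- The arm moves only by the tool send_rows, never from a script. Its argument "moves" is one flat list of numbers, 7 for each row, row after row: the shift along the world's x, y, z in m, then the turn, a rotation vector about the world's x, y, z in rad, then the closure, from 0 (fully open) to 1 (shut). A call has exactly 8 rows; each row is the pose to reach, as a shift and turn from the pose commanded when the call began; what a row does not reach only later rows make up. A row lasts 1/10 s, in which the tool goes at most 50 mm and 8.59 degrees, less where a joint would pass 70% of its speed; a pose out of reach is approached as far as the arm can. A call with a gripper value outside its range is refused whole. The fingers move at their own pace and stop on an object; "force" is the grip in N (left out, the last holds). Time passes only in rows, so rows that repeat a pose let the fingers close, or fill a call up. It gives the time, the measured TCP pose, the force, the opening and the grip force at its end, in the units of the state.
- manip.get_state(): the state, without advancing time (a new reading comes with each control period).
- manip.grab_frame(name): name is "scene" or "top" or "wrist"; returns a dict with "color" (384x512x3 uint8, blue, green, red), "z_map" (384x512 float32, m along the optical axis (not along the pixel's ray), 0 where there is no reading), "mtx" (3x3 intrinsics, pixels), "rvec" (rotation vector, rad) and "tvec" (3), from world to camera coordinates, as OpenCV has them. Camera axes: x right, y down, z forward; pixel columns grow to the right and rows downward; lengths in m; the calibration is good to about 2 mm. A picture is of the moment at which its call begins.
- manip.sign_off(): hands the job in; it is judged then, once.
The state is a dict: "time": time; "joints": joint angles; "qvel": joint speeds; "tau": joint torques, N m; "tool_pos": TCP position; "eef_rot": TCP orientation; "wrist_force": force on the tool from outside, world axes, zero at the start; "moment": the same for the moment, N m; "gripper_width": finger opening in m; "gripper_force": force on a finger pad.
Only numpy, scipy, OpenCV 4.12 (cv2) and the standard library are available. Lean on these libraries where they do the work, as an engineer would, in place of code of your own. Each camera call takes 0.05 s, during which the arm holds its last target. There are 200 camera calls.

## Working session

There is one attempt and no reset: what is moved stays moved. The work goes in short steps, Python scripts to look and compute and a tool call to move; the robot and the scene stay as the last step left them, time stands still between calls to the robot, and variables do not carry over. Pictures are saved under pics/ and viewed, at most 10 in all, crops included, and the job is handed in when it is done.

Besides the shell and the picture viewer there is one more tool, called after "Call:" in YAML: its name, and indented under it one key for each argument. send_rows: Moves the arm, as the interface text tells. Its arguments: {"type":"object","properties":{"moves":{"type":"array","items":{"type":"number"}},"force":{"type":"number"}},"required":["moves"]}

```bash
mkdir -p pics; cat > h.py <<'E'
import numpy as np, cv2
from cell import manip
def grab(n):
    f=manip.grab_frame(n); R=cv2.Rodrigues(np.array(f["rvec"],float))[0]; f["R"]=R; f["t"]=np.array(f["tvec"],float).ravel(); f["K"]=np.array(f["mtx"]); return f
def cloud(f):
    z=f["z_map"]; v,u=np.mgrid[:z.shape[0],:z.shape[1]]; K=f["K"]
    c=np.stack([(u-K[0,2])/K[0,0]*z,(v-K[1,2])/K[1,1]*z,z],-1)
    P=(c-f["t"])@f["R"]; P[z<=0]=np.nan; return P
def plane(f,u,v,h):
    d=f["R"].T@np.linalg.inv(f["K"])@np.array([u,v,1.]); o=-f["R"].T@f["t"]; return o+d*(h-o[2])/d[2]
E
python3 - <<'E'
from h import *
print(manip.get_state(), manip.pinch_z)
a=grab("scene");b=grab("top")
np.savez("s0.npz",**a);np.savez("t0.npz",**b)
cv2.imwrite("pics/a.png",cv2.resize(a["color"],(800,600)));cv2.imwrite("pics/b.png",cv2.resize(b["color"],(800,600)))
for f in(a,b):print(-f["R"].T@f["t"],f["R"][2])
E
```

```text
{'time': 0.0, 'joints': array([-1.21983148,  0.62933582,  0.03842051,  1.51839032, -0.02702459,
        0.99628617, -0.02000743]), 'qvel': array([-3.11616121e-04,  1.91570956e-03,  2.22119071e-04,  7.28957342e-05,
        8.16668661e-06, -1.08172950e-03,  6.82755984e-04]), 'tau': array([-6.42946106e-04, -5.63416672e+01,  1.22619331e+00, -1.93453538e+01,
        1.09924268e-02,  1.04426805e-02, -2.11719384e-05]), 'tool_pos': array([0.26282247, 0.59380297, 0.23038823]), 'eef_rot': array([-6.49847843e-01, -3.07323448e+00,  2.92110962e-03]), 'wrist_force': array([-0.01051552,  0.009789  ,  0.34852452]), 'moment': array([ 0.05088619, -0.03959931, -0.03055251]), 'gripper_force': 0.0, 'gripper_width': 0.0856622610895158} 0.0187
[ 1.06715183 -0.60090779  0.77502968] [-0.49322952  0.57196141 -0.65542717]
[ 0.49695865 -0.00575063  1.36141759] [ 0.05093793 -0.01645162 -0.99856631]
```

View pics/a.png

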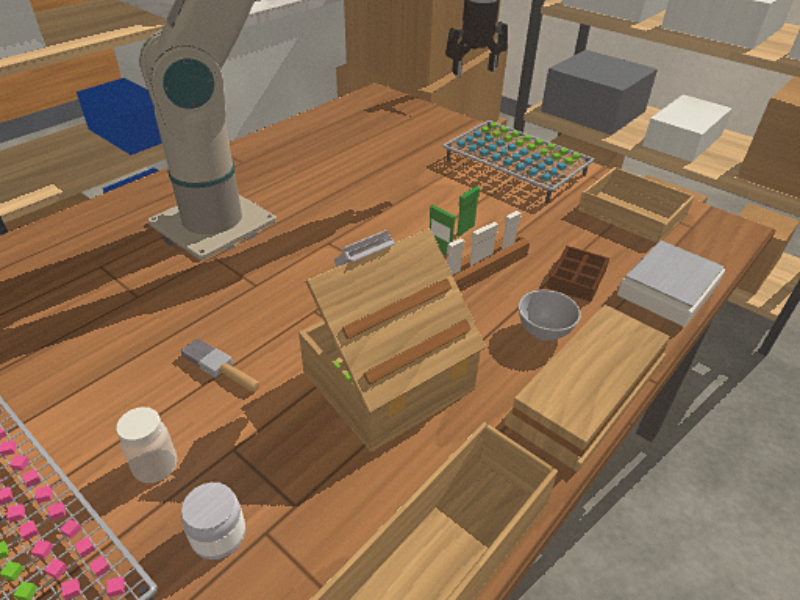

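View pics/b.png

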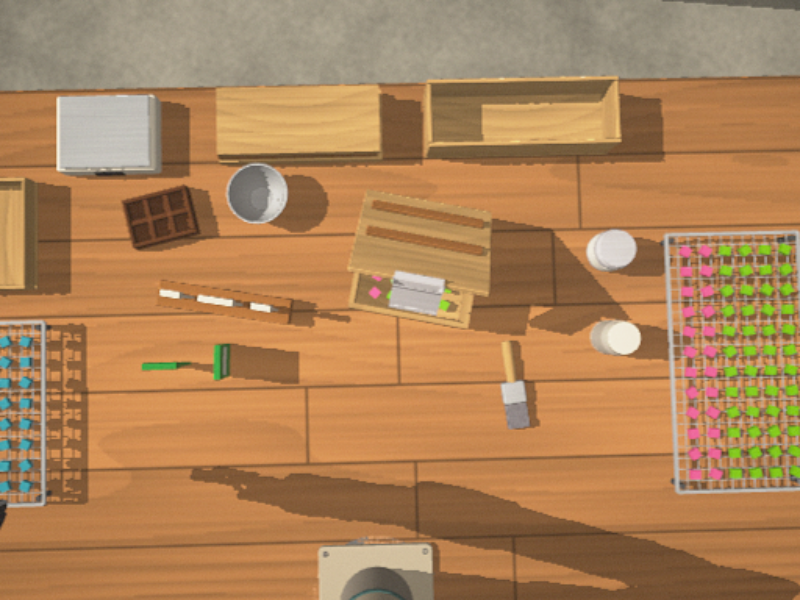

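The scene view shows the stand with three white holders at about (455,255), (484,240) and (512,228). In the top view they are at (170,294), (215,301) and (261,308). The middle one is the widest, so it is the candidate for the tag; the two green ones at (160,366) and (222,362) are not meant. The lid is open at about (420,240), with its pocket at (417,290).

```bash
python3 - <<'E'
from h import *
L=lambda n:dict(np.load(n)); a=L("s0.npz");b=L("t0.npz")
for nm,f,box in(("top",b,(90,170,220,215)),("scene",a,(275,125,345,180))):
    P=cloud(f);hsv=cv2.cvtColor(f["color"],cv2.COLOR_BGR2HSV)
    m=((hsv[...,1]<60)&(hsv[...,2]>140)).astype(np.uint8); k=np.zeros_like(m);x0,y0,x1,y1=box;k[y0:y1,x0:x1]=1;m&=k
    n,l,s,c=cv2.connectedComponentsWithStats(m)
    for i in range(1,n):
        if s[i,4]<15: continue
        p=P[l==i];p=p[np.isfinite(p[:,2])]; top=p[p[:,2]>np.nanpercentile(p[:,2],90)-.008]
        uv=np.argwhere(l==i)[:,::-1].astype(np.float32);r=cv2.minAreaRect(uv)
        t=p[p[:,2]>0.08] if (p[:,2]>.08).sum()>3 else p
        q=t[:,:2]-t[:,:2].mean(0);w,V=np.linalg.eigh(q.T@q);e=q@V[:,1]
        print(nm,c[i].round(1),s[i],"rect",np.round(r[0],1),np.round(r[1],1),round(r[2],1),"zmax",np.nanpercentile(p[:,2],[5,50,95]).round(3),"mean",t.mean(0).round(4),"len",np.ptp(e).round(3),"dir",V[:,1].round(3), "on plane",plane(f,*r[0],.108)[:2].round(4))
# lid plane
P=cloud(b);hsv=cv2.cvtColor(b["color"],cv2.COLOR_BGR2HSV)
m=np.zeros(P.shape[:2],np.uint8);cv2.fillPoly(m,[np.array([[238,130],[308,142],[306,182],[232,168]])],1)
p=P[m>0];p=p[np.isfinite(p[:,2])]
for _ in range(4):
    c=p.mean(0);n=np.linalg.svd(p-c)[2][2];n*=np.sign(n[2]);d=(p-c)@n;p=p[np.abs(d)<max(.003,1.5*d.std())]
print("lid n",n,"c",c,"ang",np.arccos(n[2]),len(p),"sd",d.std(),"yaw",np.arctan2(-n[1],-n[0]))
# stand top brown points
P=cloud(b);k=P[170:215,90:195].reshape(-1,3);k=k[np.isfinite(k[:,2])&(k[:,2]>.028)&(k[:,2]<.042)];r=cv2.minAreaRect(k[:,:2].astype(np.float32));print("stand",r,np.median(k[:,2]),len(k))
crop=lambda f,x0,y0,x1,y1:cv2.resize(f["color"][y0:y1,x0:x1],(400,300),interpolation=2)
cv2.imwrite("pics/c.png",np.hstack([crop(b,90,160,210,250),crop(a,260,110,360,185)]))
E
```

```text
top [108.3 187.8] [102 185  13   6  51] rect [108.  187.7] [12.4  4. ] 8.1 zmax [0.102 0.107 0.112] mean [0.5599 0.3362 0.1071] len 0.03 dir [0.202 0.979] on plane [0.56   0.3373]
top [137.2 192. ] [126 189  23   7  94] rect [137.1 191.9] [22.5  4.1] 8.1 zmax [0.102 0.107 0.112] mean [0.5467 0.2596 0.1075] len 0.058 dir [0.174 0.985] on plane [0.5471 0.2606]
top [166.4 196.3] [160 194  14   6  53] rect [166.3 196.3] [13.2  4. ] 8.1 zmax [0.103 0.106 0.11 ] mean [0.5337 0.1827 0.1065] len 0.032 dir [0.183 0.983] on plane [0.5336 0.1834]
scene [328.1 137.1] [324 135   9   5  22] rect [328.1 137.2] [2.2 8. ] 63.4 zmax [0.105 0.107 0.109] mean [0.5613 0.3373 0.1072] len 0.031 dir [0.18  0.984] on plane [0.562  0.3357]
scene [281.7 147.3] [276 141  12  14  95] rect [281.5 147.5] [13.9  7.6] 26.6 zmax [0.038 0.053 0.067] mean [0.4431 0.2584 0.0534] len 0.05 dir [-0.998  0.058] on plane [0.4905 0.1923]
scene [310.2 145.7] [303 142  16   8  39] rect [310.5 145.5] [ 2.2 15.7] 63.4 zmax [0.105 0.107 0.109] mean [0.5477 0.2599 0.1071] len 0.059 dir [0.172 0.985] on plane [0.5483 0.2605]
scene [291.5 154.8] [287 153  10   5  26] rect [291.6 154.8] [2.5 9.5] 71.6 zmax [0.105 0.107 0.109] mean [0.5348 0.1839 0.1071] len 0.032 dir [0.223 0.975] on plane [0.5357 0.183 ]
lid n [ 0.66631254 -0.13631834  0.73310634] c [ 0.62062178 -0.09060559  0.18968517] ang 0.7479181694128263 2116 sd 0.0013042952136728789 yaw 2.939791220934897
stand ((0.5465921759605408, 0.2596834599971771), (0.24156054854393005, 0.04592833295464516), 80.19306182861328) 0.03413837058051857 1077
```

View pics/c.png

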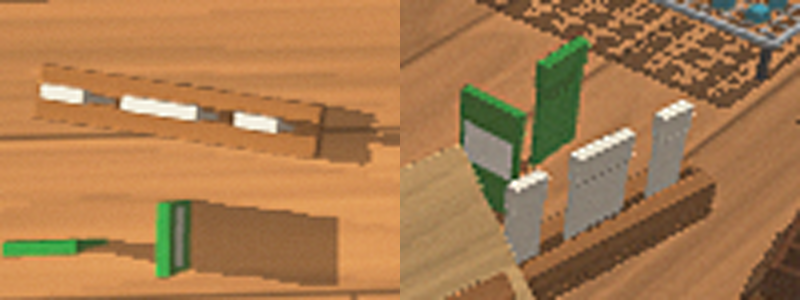

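The enlarged crop confirms that the middle white holder (top (137,192), scene (310,146)) is about 60 mm wide; its white neighbours are about 31 mm, and the others are green. It is the tag. Next I work out the lid geometry.

```bash
cat >> h.py <<'E'
from scipy.spatial.transform import Rotation as Ro
def togo(p,yaw,s=None):
    "shift and turn to a tool-down pose with tool y at world angle yaw (either of the half turns)"
    s=s or manip.get_state(); R0=Ro.from_rotvec(s["eef_rot"]); best=None
    for w in(yaw,yaw+np.pi):
        y=np.array([np.cos(w),np.sin(w),0]);z=np.array([0,0,-1.]);R=Ro.from_matrix(np.c_[np.cross(y,z),y,z])
        r=(R*R0.inv()).as_rotvec()
        if best is None or np.linalg.norm(r)<np.linalg.norm(best): best=r
    print("shift",np.round(np.array(p)-s["tool_pos"],4),"turn",best.round(3),"at",s["tool_pos"].round(4))
E
python3 - <<'E'
from h import *
b=dict(np.load("t0.npz"));P=cloud(b)
n=np.array([.66631,-.13632,.73311]);c=np.array([.62062,-.09061,.18969])
X=np.array([n[0],n[1],0]);X/=np.linalg.norm(X);Y=np.array([-X[1],X[0],0]);th=np.arccos(n[2])
dx=(.01-n[2]*(c[2]-.095))/np.sin(th);hX=c@X-dx
q=P[110:215,200:330].reshape(-1,3);q=q[np.isfinite(q[:,2])];q=q[np.abs((q-c)@n)<.004]
u=np.cross(Y,n)  # lid axis toward hinge
s=q@u;s0=np.array(hX*X+[0,0,.095])@u
for lo in range(-205,0,25):
    k=(s-s0>lo/1000)&(s-s0<lo/1000+.025)
    if k.sum()>5:
        e=np.percentile(q[k]@Y,[1,99]);print(lo,k.sum(),e.round(4),e.mean().round(4))
print("s ext",np.percentile(s-s0,[.3,1,99,99.7]).round(4),"X",X,"hX",hX)
my=np.mean([np.percentile(q[(s-s0>lo)&(s-s0<lo+.025)]@Y,[1,99]).mean() for lo in(-.2,-.15,-.1,-.06)])
H=hX*X+my*Y+[0,0,.095];print("H",H,"yaw",np.arctan2(X[1],X[0]),"th",th)
for a in(th,.5,.25,0):print(round(a,3),(H+X*(-.18*np.cos(a)+.01*np.sin(a))+np.array([0,0,.18*np.sin(a)+.01*np.cos(a)])).round(4))
print("pocket closed",H-.214*X-[0,0,.035])
p=H+X*(-.18*np.cos(th)+.01*np.sin(th));p[2]=.30;togo(p,np.arctan2(X[1],X[0]))
E
```

```text
-205 566 [-0.0729  0.1433] 0.0352
-180 608 [-0.0721  0.1424] 0.0352
-155 576 [-0.0721  0.143 ] 0.0355
-130 281 [-0.0721  0.1437] 0.0358
-105 387 [-0.0723  0.1429] 0.0353
-80 510 [-0.0735  0.1422] 0.0343
-55 179 [-0.0736  0.1443] 0.0354
-30 409 [-0.073   0.1422] 0.0346
-5 59 [-0.0718  0.1355] 0.0318
s ext [-0.2265 -0.2244 -0.0037 -0.0011] X [ 0.97970647 -0.20043761  0.        ] hX 0.7135526217969239
H [ 0.70610355 -0.10865431  0.095     ] yaw -0.20180457775526112 th 0.7479127860246647
0.748 [ 0.5835 -0.0836  0.2248]
0.5 [ 0.556  -0.078   0.1901]
0.25 [ 0.5377 -0.0742  0.1492]
0 [ 0.5298 -0.0726  0.105 ]
pocket closed [ 0.49644636 -0.06576067  0.06      ]
shift [ 0.3206 -0.6774  0.0695] turn [ 1.000e-03 -2.000e-03 -1.356e+00] at [0.2629 0.5938 0.2305]
```

Call:
send_rows:
  moves: [0.04,-0.08,0.03,0,0,-0.15,0.5,0.06,-0.12,0.05,0,0,-0.27,1,0.08,-0.165,0.07,0,0,-0.4,1,0.1,-0.21,0.07,0,0,-0.5,1,0.12,-0.25,0.07,0,0,-0.6,1,0.14,-0.295,0.07,0,0,-0.7,1,0.16,-0.34,0.07,0,0,-0.8,1,0.18,-0.38,0.07,0,0,-0.9,1]
  force: 60

```text
time: 0.9
tool_pos: [0.4299, 0.2406, 0.3012]
eef_rot: [-1.927, -2.481, -0.0]
wrist_force: [0.8, 1.2, -0.6]
gripper_width: -0.0001
gripper_force: 0.0
```

Call:
send_rows:
  moves: [0.02,-0.045,0,0,0,-0.1,1,0.04,-0.085,0,0,0,-0.2,1,0.06,-0.125,0,0,0,-0.3,1,0.08,-0.17,0,0,0,-0.4,1,0.1,-0.21,0,0,0,-0.456,1,0.12,-0.255,0,0,0,-0.456,1,0.14,-0.297,0,0,0,-0.456,1,0.14,-0.297,-0.03,0,0,-0.456,1]

```text
time: 1.7
tool_pos: [0.5737, -0.0638, 0.2741]
eef_rot: [2.435, 1.967, 0.006]
wrist_force: [0.2, 0.3, -0.0]
gripper_width: 0.0004
gripper_force: 0.0
```

```bash
python3 - <<'E'
from h import *
togo([.5835,-.0836,.2248],-.2018);print(manip.get_state()["wrist_force"],manip.get_state()["time"],manip.get_state()["joints"].round(2))
E
```

```text
shift [ 0.0098 -0.0198 -0.0493] turn [0.007 0.01  0.01 ] at [ 0.5737 -0.0638  0.2741]
[ 0.20208257  0.29678867 -0.04358167] 1.7 [-0.26  0.51  0.49  1.69 -0.27  1.    0.12]
```

Call:
send_rows:
  moves: [0,0,-0.03,0,0,0,1,0,0,-0.045,0,0,0,1,-0.006,0.001,-0.052,0,0,0,1,-0.012,0.002,-0.06,0,0,0,1,-0.02,0.004,-0.07,0,0,0,1,-0.027,0.005,-0.08,0,0,0,1,-0.033,0.006,-0.09,0,0,0,1,-0.038,0.008,-0.1,0,0,0,1]

```text
time: 2.5
tool_pos: [0.5359, -0.0479, 0.1723]
eef_rot: [2.427, 1.98, 0.01]
wrist_force: [6.9, -4.7, -1.7]
gripper_width: -0.0
gripper_force: 4.2
```

Call:
send_rows:
  moves: [-0.004,0.001,-0.011,0,0,0,1,-0.007,0.001,-0.022,0,0,0,1,-0.01,0.002,-0.033,0,0,0,1,-0.013,0.003,-0.044,0,0,0,1,-0.015,0.003,-0.054,0,0,0,1,-0.016,0.003,-0.062,0,0,0,1,-0.016,0.003,-0.067,0,0,0,1,-0.016,0.003,-0.068,0,0,0,1]

```text
time: 3.3
tool_pos: [0.5199, -0.0446, 0.1063]
eef_rot: [2.429, 1.981, 0.011]
wrist_force: [-0.6, -1.5, 30.6]
gripper_width: -0.0002
gripper_force: 18.2
```

Call:
send_rows:
  moves: [0,0,0.01,0,0,0,1,0,0,0.05,0,0,0,1,0,0,0.1,0,0,0,1,-0.02,0,0.14,0,0,0,0.5,-0.05,0,0.17,0,0,0,0.5,-0.07,0,0.2,0,0,0,0.5,-0.07,0,0.2,0,0,0,0.5,-0.07,0,0.2,0,0,0,0.5]

```text
time: 4.1
tool_pos: [0.4456, -0.0427, 0.3034]
eef_rot: [2.433, 1.987, 0.003]
wrist_force: [0.5, 0.3, -0.0]
gripper_width: 0.0429
gripper_force: 0.0
```

```bash
python3 - <<'E'
from h import *
w=grab("wrist");t=grab("top");np.savez("w1.npz",**w);np.savez("t1.npz",**t)
print(-w["R"].T@w["t"],w["R"])
s=manip.get_state();print(s["tool_pos"],s["wrist_force"],s["joints"].round(2))
P=cloud(t);m=np.zeros(P.shape[:2],np.uint8);cv2.fillPoly(m,[np.array([[245,135],[300,145],[295,165],[240,155]])],1)
p=P[m>0];p=p[np.isfinite(p[:,2])];print(np.percentile(p[:,2],[5,50,95]))
cv2.imwrite("pics/d.png",np.hstack([cv2.resize(w["color"],(400,300)),cv2.resize(t["color"][110:235,190:357],(400,300))]))
E
```

```text
[0.46045732 0.03226665 0.44504175] [[ 0.97983535 -0.19979636  0.00202752]
 [-0.19103237 -0.9337847   0.30257687]
 [-0.05856049 -0.29686284 -0.95312283]]
[ 0.44555233 -0.0428325   0.30217532] [ 5.27001838e-04 -1.02171185e+00  4.28845624e-01] [-0.4   0.28  0.55  1.96 -0.18  0.95  0.05]
[0.12908001 0.13820807 0.16153839]
```

View pics/d.png

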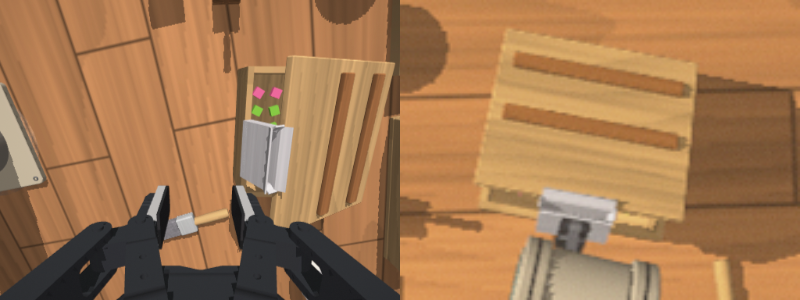

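The lid is still about 0.2 to 0.3 rad open: its front edge is visible around (290,140) in the left half. The fingers had landed near the pocket flare and pulled the lid up again on leaving. I'll refit the lid plane and push further back.

```bash
cat >> h.py <<'E'
def lidfit(t):
    P=cloud(t);m=np.zeros(P.shape[:2],np.uint8);cv2.fillPoly(m,[np.array([[245,140],[300,150],[297,185],[242,175]])],1)
    p=P[m>0];p=p[np.isfinite(p[:,2])&(p[:,2]>.1)]
    for _ in range(6):
        c=np.median(p,0)if _==0 else p.mean(0);n=np.linalg.svd(p-c)[2][2];n*=np.sign(n[2]);d=(p-c)@n;p=p[np.abs(d)<max(.002,1.5*d.std())]
    print("lid n",n.round(4),"ang",np.arccos(n[2]).round(3),"yaw",np.arctan2(n[1],n[0]).round(3),"c",c.round(4),len(p));return n,c
H=np.array([.7061,-.1087,.095]);X=np.array([.9797,-.2004,0]);Y=np.array([.2004,.9797,0])
E
python3 - <<'E'
from h import *
n,c=lidfit(dict(np.load("t1.npz")))
th=np.arccos(n[2]);dx=(.01-n[2]*(c[2]-.095))/np.sin(th);print("hX",c@X-dx)
for a in(th,th/2,0):print(round(a,3),(H+X*(-.168*np.cos(a)+.01*np.sin(a))+np.array([0,0,.168*np.sin(a)+.01*np.cos(a)])).round(4))
p=H-X*.164;p[2]=.22;togo(p,-.2018)
E
```

```text
lid n [ 0.4793 -0.1003  0.8719] ang 0.512 yaw -0.206 c [ 0.6253 -0.0957  0.1513] 606
hX 0.7116663538860915
0.512 [ 0.5674 -0.0803  0.186 ]
0.256 [ 0.5493 -0.0766  0.1472]
0 [ 0.5415 -0.075   0.105 ]
shift [ 0.0999 -0.033  -0.0822] turn [-0.    -0.001 -0.001] at [ 0.4456 -0.0428  0.3022]
```

Call:
send_rows:
  moves: [0.04,-0.012,0,0,0,0,1,0.08,-0.025,0,0,0,0,1,0.122,-0.037,0,0,0,0,1,0.122,-0.037,-0.02,0,0,0,1,0.122,-0.037,-0.05,0,0,0,1,0.122,-0.037,-0.09,0,0,0,1,0.122,-0.037,-0.1,0,0,0,1,0.122,-0.037,-0.1,0,0,0,1]

```text
time: 5.0
tool_pos: [0.5663, -0.0802, 0.2005]
eef_rot: [-2.431, -1.984, 0.007]
wrist_force: [-0.2, -0.1, 0.2]
gripper_width: 0.0001
gripper_force: 0.0
```

Call:
send_rows:
  moves: [0,0,-0.015,0,0,0,1,-0.004,0.001,-0.025,0,0,0,1,-0.009,0.002,-0.035,0,0,0,1,-0.014,0.003,-0.045,0,0,0,1,-0.018,0.004,-0.055,0,0,0,1,-0.02,0.004,-0.063,0,0,0,1,-0.022,0.004,-0.07,0,0,0,1,-0.022,0.004,-0.07,0,0,0,1]

```text
time: 5.8
tool_pos: [0.5442, -0.0759, 0.1319]
eef_rot: [-2.432, -1.985, 0.003]
wrist_force: [0.2, 0.6, -0.2]
gripper_width: -0.0001
gripper_force: 0.0
```

Call:
send_rows:
  moves: [0,0,-0.006,0,0,0,1,-0.001,0,-0.012,0,0,0,1,-0.002,0,-0.018,0,0,0,1,-0.002,0,-0.022,0,0,0,1,-0.002,0,-0.025,0,0,0,1,-0.002,0,-0.027,0,0,0,1,-0.002,0,-0.028,0,0,0,1,-0.002,0,-0.028,0,0,0,1]

```text
time: 6.6
tool_pos: [0.544, -0.0768, 0.1052]
eef_rot: [2.434, 1.985, 0.001]
wrist_force: [-0.2, 0.1, -0.8]
gripper_width: -0.0004
gripper_force: 0.0
```

```bash
python3 - <<'E'
from h import *
w=grab("scene");t=grab("top");n,c=lidfit(t)
cv2.imwrite("pics/e.png",np.hstack([cv2.resize(w["color"][150:300,180:380],(400,300)),cv2.resize(t["color"][110:235,190:357],(400,300))]))
E
```

```text
lid n [ 0.9846 -0.0013  0.1748] ang 1.395 yaw -0.001 c [ 0.5878 -0.0864  0.3401] 764
```

View pics/e.png

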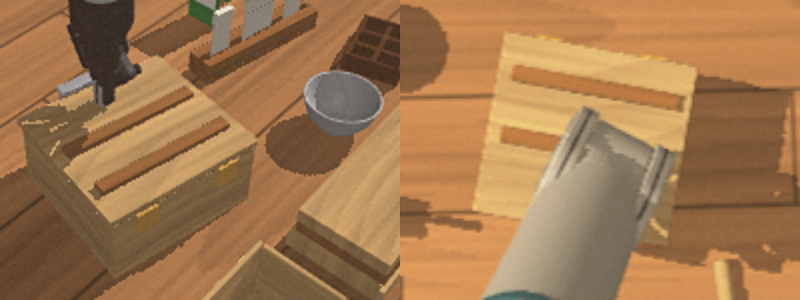

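The lid now looks closed in the scene view. One firmer press, then I lift off and check.

Call:
send_rows:
  moves: [0,0,-0.002,0,0,0,1,0,0,-0.003,0,0,0,1,0,0,-0.003,0,0,0,1,0,0,0.02,0,0,0,1,0,0,0.06,0,0,0,1,-0.02,0.02,0.11,0,0,0,0.5,-0.05,0.05,0.15,0,0,0,0.5,-0.08,0.09,0.16,0,0,0,0.5]

```text
time: 7.5
tool_pos: [0.4738, 0.0016, 0.2634]
eef_rot: [2.434, 1.978, 0.008]
wrist_force: [1.1, 1.4, -0.1]
gripper_width: 0.042
gripper_force: 0.0
```

```bash
python3 - <<'E'
from h import *
s=manip.get_state();print(s["tool_pos"],s["wrist_force"],s["time"])
t=grab("top");w=grab("wrist");np.savez("w2.npz",**w);np.savez("t2.npz",**t);n,c=lidfit(t)
P=cloud(t)
cv2.imwrite("pics/f.png",np.hstack([cv2.resize(w["color"],(400,300)),cv2.resize(t["color"][110:235,190:357],(400,300))]))
Pw=cloud(w);q=Pw.reshape(-1,3);q=q[np.isfinite(q[:,2])];s=(q-H)@X;y=(q-H)@Y
for lo in range(-235,0,15):
    k=(np.abs(y)<.08)&(s>lo/1000)&(s<lo/1000+.015)&(q[:,2]<.14)&(q[:,2]>.08)
    if k.sum()>5: print(lo,k.sum(),np.percentile(q[k,2],[10,50,90]).round(4))
tg=np.array([.5473,.2600,.15]);togo(tg,-.172)
E
```

```text
[0.4738372  0.001613   0.26335684] [ 1.06089926  1.37613533 -0.13757419] 7.5
lid n [-0.003   0.0029  1.    ] ang 0.004 yaw 2.374 c [ 0.6163 -0.0962  0.1048] 778
-235 351 [0.0986 0.1032 0.1057]
-220 641 [0.0863 0.0991 0.1079]
-205 988 [0.103  0.1041 0.1105]
-190 1098 [0.1032 0.1041 0.105 ]
-175 1297 [0.1032 0.1041 0.1049]
-160 1488 [0.1033 0.1042 0.105 ]
-145 1605 [0.1033 0.1041 0.105 ]
-130 1993 [0.1037 0.1103 0.1126]
-115 1136 [0.1041 0.1118 0.1129]
-100 1566 [0.1033 0.1042 0.1051]
-85 1680 [0.1033 0.1042 0.105 ]
-70 1721 [0.1033 0.1042 0.1051]
-55 2457 [0.1051 0.1118 0.1129]
-40 1057 [0.1036 0.1048 0.1124]
-25 1724 [0.1034 0.1042 0.1051]
-10 1020 [0.1033 0.1042 0.105 ]
shift [ 0.0773  0.2514 -0.1121] turn [-0.005  0.001  0.022] at [0.47   0.0086 0.2621]
```

View pics/f.png

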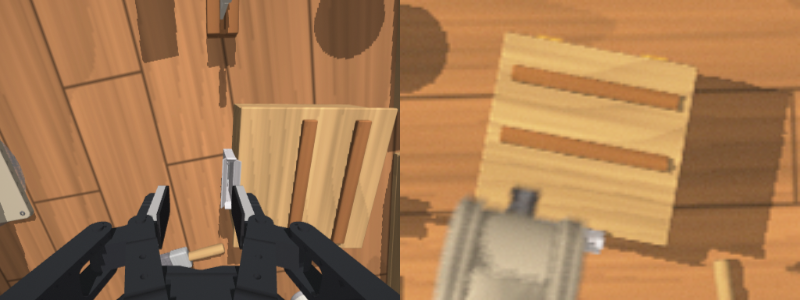

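The lid is closed (0.004 rad). The pocket is at (230,180) in the left half, partly hidden by a finger. I'll take a clear wrist view of it.

Call:
send_rows:
  moves: [0,-0.04,0,0,0,0,0.5,0,-0.08,0,0,0,0,0.5,0,-0.12,0,0,0,0,0.5,0,-0.12,0,0,0,0,0.5,0,-0.12,0,0,0,0,0.5,0,-0.12,0,0,0,0,0.5,0,-0.12,0,0,0,0,0.5,0,-0.12,0,0,0,0,0.5]

```text
time: 8.4
tool_pos: [0.4722, -0.1159, 0.2603]
eef_rot: [-2.432, -1.988, -0.0]
wrist_force: [-0.0, 0.5, -0.2]
gripper_width: 0.0428
gripper_force: 0.0
```

```bash
python3 - <<'E'
from h import *
print(manip.get_state()["tool_pos"])
w=grab("wrist");np.savez("w3.npz",**w);P=cloud(w)
q=P-H;s=q@X;y=q@Y;z=P[...,2]
hsv=cv2.cvtColor(w["color"],cv2.COLOR_BGR2HSV)
m=(hsv[...,1]<70)&(s<-.195)&(s>-.25)&(np.abs(y)<.06)&(z<.125)&(z>.05)
print("mask",m.sum());v,u=np.nonzero(m);print(u.min(),u.max(),v.min(),v.max())
for lo in np.arange(-.06,.06,.01):
    k=m&(y>lo)&(y<lo+.01)
    if k.sum()>3: print(round(lo,3),k.sum(),"s",np.percentile(s[k],[2,98]).round(4),"z",np.percentile(z[k],[2,50,98]).round(4))
for lo in np.arange(-.25,-.195,.003):
    k=m&(s>lo)&(s<lo+.003)
    if k.sum()>3: print("s",round(lo,3),k.sum(),"y",np.percentile(y[k],[1,99]).round(4),"z",np.percentile(z[k],[2,50,98]).round(4))
x0,y0=max(u.min()-15,0),max(v.min()-15,0)
c=w["color"][y0:v.max()+15,x0:u.max()+15];k=min(800/c.shape[1],600/c.shape[0]);print(x0,y0,k)
cv2.imwrite("pics/g.png",cv2.resize(c,None,fx=k*.98,fy=k*.98,interpolation=cv2.INTER_NEAREST))
E
```

```text
[ 0.4722218  -0.11585925  0.26027483]
mask 2128
258 284 80 163
-0.04 220 s [-0.2262 -0.2023] z [0.0636 0.1027 0.1126]
-0.03 244 s [-0.2262 -0.2024] z [0.0582 0.1028 0.1128]
-0.02 249 s [-0.2263 -0.2018] z [0.0585 0.1031 0.1129]
-0.01 254 s [-0.2263 -0.2021] z [0.06   0.103  0.1128]
0.0 268 s [-0.2263 -0.2024] z [0.0622 0.1027 0.1132]
0.01 277 s [-0.2264 -0.2017] z [0.059  0.1031 0.1132]
0.02 287 s [-0.2264 -0.2021] z [0.0578 0.1027 0.113 ]
0.03 303 s [-0.2264 -0.2024] z [0.0587 0.1032 0.1129]
0.04 26 s [-0.2199 -0.2085] z [0.104  0.1052 0.1061]
s -0.229 79 y [-0.0343  0.0389] z [0.1029 0.1048 0.1065]
s -0.226 235 y [-0.035   0.0393] z [0.1012 0.1039 0.1064]
s -0.223 222 y [-0.0355  0.039 ] z [0.0971 0.0999 0.1026]
s -0.22 173 y [-0.0374  0.0413] z [0.0939 0.0967 0.1055]
s -0.217 225 y [-0.0381  0.0413] z [0.0579 0.0669 0.1054]
s -0.214 224 y [-0.0379  0.0412] z [0.058  0.0665 0.1051]
s -0.211 409 y [-0.0362  0.0405] z [0.0585 0.1029 0.1064]
s -0.208 269 y [-0.0354  0.0393] z [0.1054 0.1083 0.1111]
s -0.205 266 y [-0.0352  0.0387] z [0.1097 0.112  0.1136]
s -0.202 26 y [-0.0228  0.0232] z [0.1038 0.1118 0.1134]
243 65 5.3097345132743365
```

View pics/g.png

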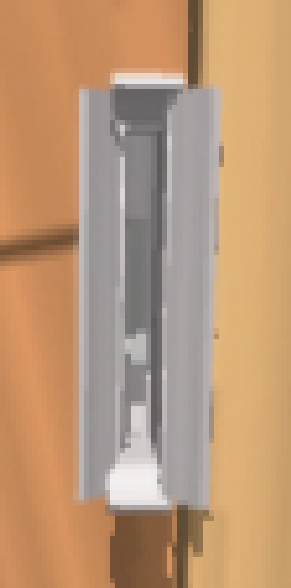

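The crop shows the pocket from above, with a clear slot centred near crop column 145 (image column about 271) and flares on both sides. Next I go over the tag.

Call:
send_rows:
  moves: [0.008,0.045,0,0,0,0,0.5,0.016,0.09,0,0,0,0.01,0.5,0.025,0.135,0,0,0,0.02,0.5,0.035,0.18,0,0,0,0.02,0.5,0.045,0.225,0,0,0,0.03,0.5,0.055,0.27,0,0,0,0.03,0.5,0.065,0.315,0,0,0,0.03,0.5,0.073,0.36,-0.02,0,0,0.03,0.5]

```text
time: 9.25
tool_pos: [0.547, 0.2461, 0.2425]
eef_rot: [2.402, 2.023, 0.009]
wrist_force: [0.8, 0.3, -0.1]
gripper_width: 0.043
gripper_force: 0.0
```

```bash
python3 - <<'E'
from h import *
w3=dict(np.load("w3.npz"));w=grab("wrist");t=grab("top");np.savez("w4.npz",**w)
for nm,f in(("w3",w3),("top",t)):
    P=cloud(f);q=P-H;s=q@X;y=q@Y;z=P[...,2];hsv=cv2.cvtColor(f["color"],cv2.COLOR_BGR2HSV)
    b=(s<-.195)&(s>-.25)&(np.abs(y)<.06)
    k=b&(z<.085)&(z>.05)&(hsv[...,1]<70)&(np.abs(y)<.03);print(nm,"floor",k.sum(),np.percentile(s[k],[3,50,97]).round(4))
    k=b&(hsv[...,1]<70)&(z>.09);print("rim s",np.percentile(s[k],[1,99]).round(4),"y",np.percentile(y[k],[1,99]).round(4))
P=cloud(w);hsv=cv2.cvtColor(w["color"],cv2.COLOR_BGR2HSV);z=P[...,2]
d=np.hypot(P[...,0]-.547,P[...,1]-.26)
k=(d<.04)&(z>.095)&(z<.115)&(hsv[...,1]<60);p=P[k];print("tag",k.sum())
r=cv2.minAreaRect(p[:,:2].astype(np.float32));print(r,np.percentile(z[k],[5,50,95]))
c=np.array(r[0]);togo([c[0],c[1],.078],-.172)
s=manip.get_state();print(s["tool_pos"],s["joints"].round(2))
E
```

```text
w3 floor 374 [-0.2167 -0.2129 -0.2104]
rim s [-0.2497 -0.1962] y [-0.0576  0.0361]
top floor 59 [-0.2179 -0.2146 -0.2111]
rim s [-0.2264 -0.2024] y [-0.0367  0.0387]
tag 711
((0.5471875071525574, 0.26127713918685913), (0.05908982455730438, 0.010906897485256195), 80.28759765625) [0.10516505 0.10687013 0.10806847]
shift [ 0.0046  0.0089 -0.1591] turn [-0.003 -0.004 -0.012] at [0.5426 0.2523 0.2371]
[0.54261408 0.25233575 0.23712075] [-0.78  0.59  0.49  1.67 -0.33  0.97 -0.33]
```

Call:
send_rows:
  moves: [0.004,0.009,-0.02,0,0,-0.01,0.5,0.004,0.009,-0.05,0,0,-0.01,0.5,0.004,0.009,-0.08,0,0,-0.01,0.5,0.004,0.009,-0.11,0,0,-0.01,0.5,0.004,0.009,-0.13,0,0,-0.01,0.5,0.004,0.009,-0.145,0,0,-0.01,0.5,0.004,0.009,-0.15,0,0,-0.01,0.5,0.004,0.009,-0.15,0,0,-0.01,0.5]

```text
time: 10.15
tool_pos: [0.5489, 0.2519, 0.0902]
eef_rot: [-2.414, -2.01, 0.001]
wrist_force: [0.2, -0.1, 0.3]
gripper_width: 0.0424
gripper_force: 0.0
```

```bash
python3 - <<'E'
from h import *
togo([.5472,.2607,.078],-.172)
E
```

```text
shift [-0.0017  0.0088 -0.0122] turn [ 0.   -0.    0.01] at [0.5489 0.2519 0.0902]
```

Call:
send_rows:
  moves: [-0.002,0.009,-0.006,0,0,0.01,0.5,-0.002,0.009,-0.012,0,0,0.01,0.5,-0.002,0.009,-0.012,0,0,0.01,0.6,-0.002,0.009,-0.012,0,0,0.01,0.8,-0.002,0.009,-0.012,0,0,0.01,1,-0.002,0.009,-0.012,0,0,0.01,1,-0.002,0.009,-0.012,0,0,0.01,1,-0.002,0.009,-0.012,0,0,0.01,1]
  force: 80

```text
time: 10.95
tool_pos: [0.5476, 0.2609, 0.0789]
eef_rot: [2.404, 2.022, 0.002]
wrist_force: [0.6, 0.3, 3.8]
gripper_width: 0.0105
gripper_force: 78.4
```

Call:
send_rows:
  moves: [0,0,0.005,0,0,0,1,0,0,0.015,0,0,0,1,0,0,0.03,0,0,0,1,0,0,0.05,0,0,0,1,0,0,0.08,0,0,0,1,0,0,0.11,0,0,0,1,0,0,0.14,0,0,0,1,0,0,0.15,0,0,0,1]

```text
time: 11.75
tool_pos: [0.5487, 0.2614, 0.2327]
eef_rot: [2.403, 2.021, 0.009]
wrist_force: [0.0, 0.1, -0.6]
gripper_width: 0.0111
gripper_force: 78.2
```

```bash
python3 - <<'E'
from h import *
s=manip.get_state();print(s["tool_pos"],s["joints"].round(2),s["gripper_width"])
w=grab("wrist");np.savez("w5.npz",**w);P=cloud(w);hsv=cv2.cvtColor(w["color"],cv2.COLOR_BGR2HSV)
T=Ro.from_rotvec(s["eef_rot"]);q=(P-s["tool_pos"])@T.as_matrix()
print("tool z tilt",T.as_matrix()[:,2])
k=(hsv[...,1]<50)&(hsv[...,2]>130)&(np.abs(q[...,0])<.06)&(np.abs(q[...,1])<.02)&(q[...,2]>-.06)&(q[...,2]<.1)
v,u=np.nonzero(k);print(k.sum(),u.min(),u.max(),v.min(),v.max(),"tool x,y,z pct",np.percentile(q[k],[1,50,99],axis=0).round(4))
cv2.imwrite("pics/i.png",w["color"])
togo([.4964,-.0644,.24],-.2018)
E
```

```text
[0.54869593 0.26137907 0.23273568] [-0.79  0.61  0.5   1.65 -0.34  0.96 -0.35] 0.01107077402772764
tool z tilt [ 0.00546946  0.00283821 -0.99998101]
4373 228 285 167 331 tool x,y,z pct [[-0.027  -0.0116 -0.0361]
 [ 0.0098 -0.0004 -0.0278]
 [ 0.0304  0.0112  0.0509]]
shift [-0.0523 -0.3259  0.0073] turn [-0.003  0.006 -0.03 ] at [0.5487 0.2615 0.2327]
```

View pics/i.png

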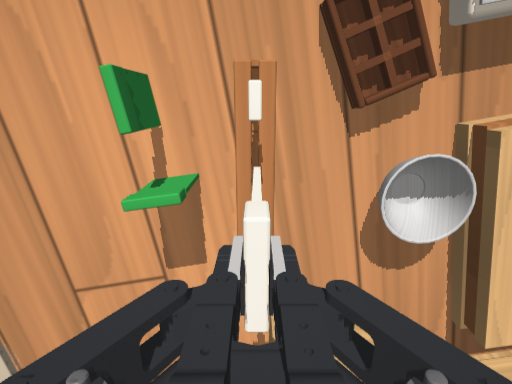

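The tag is held square between the fingers at (256,265), and one narrow holder is visible still in the stand. I carry it over the pocket.

Call:
send_rows:
  moves: [-0.007,-0.043,0.004,0,0,0,1,-0.014,-0.086,0.007,0,0,-0.01,1,-0.021,-0.13,0.007,0,0,-0.02,1,-0.028,-0.172,0.007,0,0,-0.03,1,-0.035,-0.215,0.007,0,0,-0.03,1,-0.042,-0.258,0.007,0,0,-0.03,1,-0.048,-0.3,0.007,0,0,-0.03,1,-0.052,-0.326,0.007,0,0,-0.03,1]

```text
time: 12.6
tool_pos: [0.4933, -0.0684, 0.235]
eef_rot: [-2.438, -1.981, 0.003]
wrist_force: [-0.0, -0.5, -0.4]
gripper_width: 0.0111
gripper_force: 78.2
```

```bash
python3 - <<'E'
from h import *
w=dict(np.load("w5.npz"));hs=cv2.cvtColor(w["color"],cv2.COLOR_BGR2HSV)
R=Ro.from_rotvec(manip.get_state()["eef_rot"]).as_matrix();print("tool x",R[:,0],"y",R[:,1])
ty=np.array([.1719,.9851]);p0=np.array([.5487,.2614])
for h in(.2600,.2618,.264):print([((plane(w,257,v,h)[:2]-p0)@ty).round(4) for v in(201,331)])
col=w["color"][:,257].astype(int).sum(1);print([ (v,col[v]) for v in list(range(160,210,3))+list(range(322,340,2))])
togo([.4964,-.0644,.21],-.2018)
w=grab("scene");P=cloud(w);hsv=cv2.cvtColor(w["color"],cv2.COLOR_BGR2HSV)
k=(hsv[...,1]<50)&(hsv[...,2]>130)&(np.hypot(P[...,0]-.4964,P[...,1]+.06)<.05)&(P[...,2]>.13)&(P[...,2]<.28)
p=P[k];print(k.sum(),np.percentile(p@X,[5,50,95]),np.percentile(p@Y,[2,98]),np.percentile(p[:,2],[1,99]));print("pocket X,Y",H@X-.2143,H@Y+.0014, "tcp",manip.get_state()["tool_pos"]@np.c_[X,Y])
E
```

```text
tool x [ 0.20424859  0.97891819 -0.00129813] y [ 0.97891779 -0.20425028 -0.00133315]
[np.float64(0.0371), np.float64(-0.0289)]
[np.float64(0.0377), np.float64(-0.0272)]
[np.float64(0.0384), np.float64(-0.0252)]
[(160, np.int64(229)), (163, np.int64(229)), (166, np.int64(406)), (169, np.int64(715)), (172, np.int64(715)), (175, np.int64(716)), (178, np.int64(715)), (181, np.int64(716)), (184, np.int64(716)), (187, np.int64(716)), (190, np.int64(715)), (193, np.int64(715)), (196, np.int64(716)), (199, np.int64(716)), (202, np.int64(711)), (205, np.int64(713)), (208, np.int64(715)), (322, np.int64(711)), (324, np.int64(711)), (326, np.int64(711)), (328, np.int64(711)), (330, np.int64(705)), (332, np.int64(459)), (334, np.int64(357)), (336, np.int64(298)), (338, np.int64(385))]
shift [ 0.0031  0.004  -0.025 ] turn [ 0.001 -0.002  0.004] at [ 0.4933 -0.0684  0.235 ]
544 [0.49676103 0.49892082 0.50290856] [0.0038492  0.06116021] [0.16566661 0.26482566]
pocket X,Y 0.49924964999999993 0.03640904999999997 tcp [0.4972256  0.02754738]
```

```bash
python3 - <<'E'
from h import *
w=dict(np.load("w5.npz"));ty=np.array([.1719,.9851]);p0=np.array([.5487,.2614])
for v in(166,167):print(((plane(w,257,v,.1618)[:2]-p0)@ty).round(4))
s=manip.get_state();T=s["tool_pos"]
for n in("wrist","scene"):
    f=grab(n);P=cloud(f);hsv=cv2.cvtColor(f["color"],cv2.COLOR_BGR2HSV);q=P-T;y=q@Y;x=q@X;z=q[...,2]
    k=(hsv[...,1]<50)&(hsv[...,2]>130)&(np.abs(x)<.012)&(np.abs(y)<.05)
    for lo,hi in((-.065,-.03),(-.03,0),(.01,.0265),(.0265,.034)):
        j=k&(z>lo)&(z<hi)
        if j.sum()>5:print(n,lo,j.sum(),"y",np.percentile(y[j],[1,99]).round(4),"x",np.percentile(x[j],[3,50,97]).round(4))
togo([.4964,-.0644,.21],-.2018)
E
```

```text
0.0309
0.0301
wrist -0.065 104 y [0.0246 0.0302] x [-0.0022  0.0002  0.0026]
wrist -0.03 139 y [0.0296 0.0304] x [-0.0022  0.0004  0.0026]
wrist 0.01 718 y [0.009  0.0306] x [-0.0114 -0.0001  0.0113]
wrist 0.0265 3007 y [-0.0275  0.0297] x [-0.0078 -0.0001  0.0077]
scene -0.065 232 y [-0.0263  0.031 ] x [-0.0004  0.0017  0.0042]
scene -0.03 176 y [-0.0263  0.0314] x [-0.0001  0.0018  0.0039]
scene 0.01 60 y [-0.0267  0.0301] x [-0.0041  0.005   0.0068]
scene 0.0265 28 y [-0.0258 -0.005 ] x [-0.0053  0.0006  0.0058]
shift [ 0.0025  0.0025 -0.025 ] turn [ 0.    -0.001  0.005] at [ 0.4939 -0.0669  0.235 ]
```

Call:
send_rows:
  moves: [0.003,0.002,0,0,0,0.004,1,0.003,0.002,-0.015,0,0,0.004,1,0.003,0.002,-0.03,0,0,0.004,1,0.003,0.002,-0.045,0,0,0.004,1,0.003,0.002,-0.05,0,0,0.004,1,0.003,0.002,-0.05,0,0,0.004,1,0.003,0.002,-0.05,0,0,0.004,1,0.003,0.002,-0.05,0,0,0.004,1]

```text
time: 13.55
tool_pos: [0.4986, -0.0628, 0.186]
eef_rot: [2.429, 1.991, 0.002]
wrist_force: [0.9, -0.6, 0.1]
gripper_width: 0.0109
gripper_force: 78.2
```

```bash
python3 - <<'E'
from h import *
togo([.4965,-.0652,.15],-.2018);T=manip.get_state()["tool_pos"]
f=grab("scene");P=cloud(f);hsv=cv2.cvtColor(f["color"],cv2.COLOR_BGR2HSV);q=P-T
k=(hsv[...,1]<50)&(hsv[...,2]>130)&(np.abs(q@X)<.012)&(np.abs(q@Y)<.05)&(np.abs(q[...,2]+.04)<.03);print((P@X)[k].mean(),np.percentile((P@Y)[k],[1,99]).mean())
cv2.imwrite("pics/j.png",cv2.resize(f["color"][120:240,180:340],(800,600)))
E
```

```text
shift [-0.0021 -0.0024 -0.036 ] turn [-0.     0.001 -0.004] at [ 0.4986 -0.0628  0.186 ]
0.5027665320160232 0.038119779757730954
```

View pics/j.png

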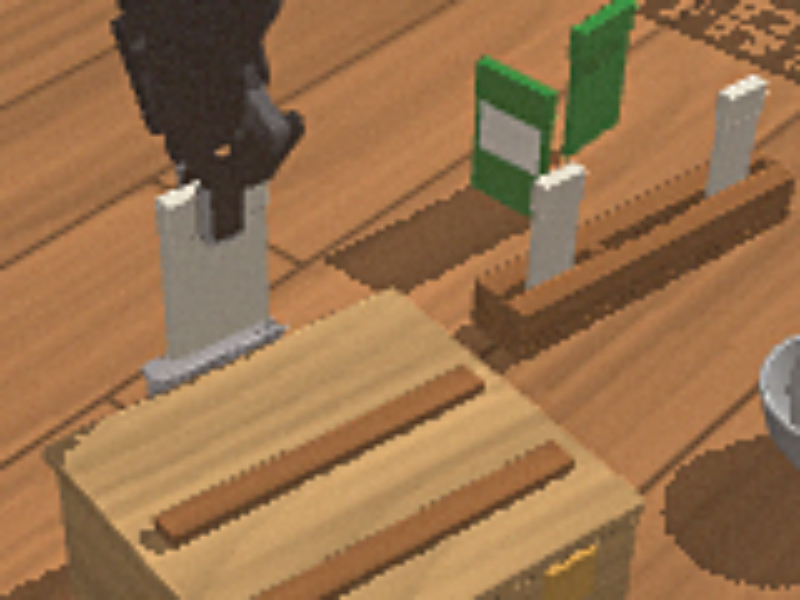

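The tag is right above the pocket mouth (around (215,360) in the crop), and both narrow holders are still in the stand. I correct by 2 mm and lower it.

Call:
send_rows:
  moves: [-0.002,-0.0025,0,0,0,-0.003,1,-0.002,-0.0025,0,0,0,-0.003,1,-0.002,-0.0025,-0.005,0,0,-0.003,1,-0.002,-0.0025,-0.01,0,0,-0.003,1,-0.002,-0.0025,-0.015,0,0,-0.003,1,-0.002,-0.0025,-0.02,0,0,-0.003,1,-0.002,-0.0025,-0.023,0,0,-0.003,1,-0.002,-0.0025,-0.025,0,0,-0.003,1]

```text
time: 14.4
tool_pos: [0.4959, -0.0655, 0.1599]
eef_rot: [-2.433, -1.987, 0.001]
wrist_force: [-0.5, 0.6, -0.9]
gripper_width: 0.0103
gripper_force: 78.2
```

```bash
python3 - <<'E'
from h import *
togo([.4965,-.0652,.15],-.2018);print(manip.get_state()["wrist_force"],manip.get_state()["moment"])
E
```

```text
shift [ 0.0006  0.0003 -0.0099] turn [-0.    -0.001 -0.001] at [ 0.4959 -0.0655  0.1599]
[-0.45875363  0.63272235 -0.91896932] [-0.00988774  0.01072833 -0.01564478]
```

Call:
send_rows:
  moves: [0,0,-0.004,0,0,0,1,0,0,-0.008,0,0,0,1,0,0,-0.012,0,0,0,1,0,0,-0.016,0,0,0,1,0,0,-0.019,0,0,0,1,0,0,-0.021,0,0,0,1,0,0,-0.022,0,0,0,1,0,0,-0.022,0,0,0,1]

```text
time: 15.2
tool_pos: [0.496, -0.0656, 0.1386]
eef_rot: [-2.433, -1.987, -0.0]
wrist_force: [-0.4, 0.5, 2.3]
gripper_width: 0.0107
gripper_force: 78.7
```

Call:
send_rows:
  moves: [0,0,-0.002,0,0,0,1,0,0,-0.004,0,0,0,1,0,0,-0.005,0,0,0,1,0,0,-0.006,0,0,0,1,0,0,-0.007,0,0,0,1,0,0,-0.008,0,0,0,1,0,0,-0.008,0,0,0,1,0,0,-0.008,0,0,0,1]

```text
time: 16.0
tool_pos: [0.4961, -0.0656, 0.1308]
eef_rot: [2.433, 1.987, 0.001]
wrist_force: [-1.8, -0.2, 7.9]
gripper_width: 0.011
gripper_force: 79.5
```

```bash
cat > chk.py <<'E'
from h import *
s=manip.get_state();print(s["tool_pos"],s["wrist_force"].round(2),s["gripper_width"],s["time"])
for n in("wrist","scene"):
    f=grab(n);P=cloud(f);hsv=cv2.cvtColor(f["color"],cv2.COLOR_BGR2HSV);q=P-s["tool_pos"]
    k=(hsv[...,1]<50)&(hsv[...,2]>150)&(np.abs(q@X)<.008)&(np.abs(q@Y)<.05)&(q[...,2]>.015)&(q[...,2]<.05)
    if k.sum()>5:print(n,k.sum(),"bead top z",np.percentile(P[k][:,2],[50,90,97]).round(4))
E
python3 chk.py
```

```text
[ 0.49614801 -0.06560265  0.13081079] [-1.77 -0.23  7.95] 0.01097636196719675 16.0
wrist 3113 bead top z [0.1588 0.1596 0.1602]
scene 24 bead top z [0.1594 0.1611 0.1613]
```

The force is close to 8 N, so the tag is nearly home. I press a few millimetres further to seat it firmly on the floor.

Call:
send_rows:
  moves: [0,0,-0.0005,0,0,0,1,0,0,-0.001,0,0,0,1,0,0,-0.0015,0,0,0,1,0,0,-0.002,0,0,0,1,0,0,-0.002,0,0,0,1,0,0,-0.002,0,0,0,1,0,0,-0.002,0,0,0,1,0,0,-0.002,0,0,0,1]

```text
time: 16.9
tool_pos: [0.4964, -0.0656, 0.1305]
eef_rot: [2.433, 1.987, 0.003]
wrist_force: [-5.4, 1.6, 25.4]
gripper_width: 0.0107
gripper_force: 82.3
```

```bash
python3 chk.py
```

```text
[ 0.49644106 -0.06564489  0.1305413 ] [-5.39  1.55 25.43] 0.01068614678047772 16.9
wrist 3096 bead top z [0.1586 0.1594 0.1601]
scene 22 bead top z [0.1591 0.1609 0.1613]
```

The force rose to 25 N with only 0.3 mm of travel, so the tag is on the pocket floor. Its bead top measures 0.160 m, as expected. Handing in.

```bash
python3 -c "
from cell import manip
print(manip.sign_off())"
```

```text
the job is handed in; nothing more can be done
None
```

I handed the job in with the lid closed and the wide holder still gripped and pressed onto the pocket floor at about 25 N; the hand-in returned no verdict, so success is not confirmed.

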